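# Close the coffee grinder and hold it on pulse

### The job

Put the freshly washed coffee grinder back together: stand the steel cup upright down in the grinder's well, then fit the lid over it with its two tabs in the collar's gaps and turn it clockwise (from above) to the pulse mark, about halfway to the lock click. Finish still gripping the lid there against its return spring - never turn it on to the click, and do not let go. Lower the cup and lid into place, do not drop them, and leave the other things on the sill where they stand.

Things in the scene. Friction and masses are not known exactly. Their poses are not given: they have to be found in the camera images.
- grinder: cordless coffee grinder housing, fixed to the sill by suction feet: upright cylinder 104 mm across, steel below, grey plastic above, 105 mm tall. Origin: centre of its underside; z up, x through the middles of its collar's two entry gaps. Both halves are alike (a half turn makes no difference).
- well (a point): centre of the flat floor of the round well in the housing's top, 71 mm above the sill; the cup stands here. The well is 62 mm across and 24 mm deep, its mouth in the middle of the deck.
- deck (a point): on the housing's axis, level with the flat black ring-shaped deck round the well, 95 mm above the sill; the lid's foot rests on the deck. A collar, inner radius 46, outer 52, rises 10 mm round it. Two metal ledges stand in from the collar to radius 40, 6 to 10 mm above the deck, so tabs pass under them; between them are two gaps, 34 degrees wide, on the housing's +x and -x.
- pulse_mark (a point): one of two alike pulse marks: a short straight raised rib on the collar's rim, at radius 46.5, 36 degrees clockwise (from above) from the middle of each gap. The small round stud 75 degrees clockwise from each gap's middle is the lock mark. At pulse the ends of the lid's bar point at the ribs.
- cup: removable grinding cup of steel with a blade in its bottom: open cylinder, outside 56 mm across (foot tapers to 50 in its lowest 4 mm), wall 2, 54 mm tall, about 0.13 kg, upright on the sill. Origin: centre of its underside, z up; yaw does not matter. Seated in the well, its rim stands 30 mm above the deck, 125 above the sill.
- lid: grinder lid, about 0.10 kg, standing on its open foot on the sill: clear skirt, outside 74 mm across, inside 68; grey crown, its top at z = 45. Origin: centre of the foot, z up, x along the bar and tabs; a half turn makes no difference. Two tabs at the foot, on +x and -x, reach out to radius 43, 12 wide, 4 high. They enter the gaps only with the bar within 8 degrees of the housing's x.
- bar (a point): centre of the top face of the lid's finger bar, on the lid's axis, 69 mm above its foot. The bar, black, is 56 mm long (lid's x), 16 thick (lid's y), 24 high above the crown: grip it across its thickness. With the foot on the deck this point is 164 mm above the sill.
- switch (a joint): sprung switch ring under the ledges, rad, 0 at rest. Turning clockwise, the tabs meet it after about 0.17 rad, then lid angle = reading + 0.17. Pulse mark (lid at 36 degrees): about 0.455. Its spring resists with 0.075 N m at 0, 0.19 at pulse, and turns a loose lid back. Lock pawls are felt from about 0.7 and click at about 1.15; stop at 1.25.
- shaker: white plastic salt shaker, 40 mm across, 83 mm tall; a bystander, to be left alone. Origin: centre of its underside.
- bowl: small red ceramic bowl, 104 mm across, 45 mm tall; a bystander, to be left alone. Origin: centre of its underside.
- tin: flat aluminium tin with a hinged flap in its lid, 73 by 103 mm, 52 mm tall; a bystander, to be left alone. Origin: centre of its underside.
- cezve: copper-tone cezve, 82 mm across, 76 mm tall, with a long wooden handle along its +x that rises to 120 mm; a bystander, to be left alone. Origin: centre of its underside.
- jar: glass jar with a wire-latched glass lid, 84 mm across, 120 mm tall; a bystander, to be left alone. Origin: centre of its underside.
- demitasse: small white coffee cup standing on its saucer, 110 mm across, 58 mm tall; a bystander, to be left alone. Origin: centre of its underside.
- spoon: steel spoon lying flat, 140 mm long; a bystander, to be left alone. Origin: centre of its underside (middle of its length).
Mind the look-alikes: they are no part of the job. Leave any purple look-alike of the lid alone.

How it is judged:
On the way, in this order (a step that is already met when the one before it is completed fails the run):
1. the cup stands upright on the floor of the grinder's well, let go (z of cup in the frame of grinder between 0.067 and 0.0745 m and horizontal distance between cup and grinder below 0.005 m and angle between cup's own z axis and vertical below 0.07 rad and contact force between the fingers and cup below 0.1 N), for 0.2 s.
2. the lid is down in the collar, its tabs below the ledges' level, not yet turned as far as pulse (z of lid in the frame of grinder between 0.091 and 0.0985 m and horizontal distance between lid and grinder below 0.005 m and angle between lid's own z axis and vertical below 0.07 rad and value of joint switch below 0.2 rad), for 0.1 s.
At the end, for the whole second after the job is handed in: Cup on the well floor and lid foot on the deck (both centred within 5 mm, level within 4 degrees, lid at most 3.5 mm up); lid turned 24 to 48 degrees clockwise from its entry, switch ring at 0.26 to 0.66 rad; fingers still gripping the lid with over 2 N, lid still (z of cup in the frame of grinder between 0.067 and 0.0745 m and horizontal distance between each of cup, lid and grinder below 0.005 m and angle between each of cup, lid's own z axis and vertical below 0.07 rad and z of lid in the frame of grinder between 0.091 and 0.0985 m and value of joint switch between 0.26 and 0.66 rad and contact force between the fingers and lid above 2 N and angular speed of lid below 0.2 rad/s and angle between the x axis of lid and the x axis of grinder, either way round between 0.42 and 0.84 rad); the arm keeps its last pose, push and grip.
It fails at once if the lid is turned on to the lock click (value of joint switch above 1.05 rad).
It fails at once if the cup is dropped (faster than 0.5 m/s out of the fingers) (linear speed of cup above 0.5 m/s and contact force between the fingers and cup below 0.05 N).
It fails at once if the lid is dropped (faster than 0.5 m/s out of the fingers) (linear speed of lid above 0.5 m/s and contact force between the fingers and lid below 0.05 N).
It fails at once if another thing on the sill is moved by more than 30 mm or tipped (distance of any of shaker, bowl, tin, cezve, jar, demitasse, spoon from where it was at the start of the episode above 0.03 m or angle between any of shaker, bowl, tin, cezve, jar, demitasse's own z axis and vertical above 0.5 rad).
It also fails if it takes over 61 s, if anything falls off the work surface, if the arm or the gripper's body presses on something with over 40 N, if the wrist force passes 120 N, or if a joint passes its speed limit or range.

### The arm

A 7-joint arm with a two-finger parallel gripper is mounted at the origin on the work surface. World frame = base frame: x ahead of the robot, y to its left, z up, the work surface at z = 0. Lengths are in m, angles in rad, forces in N, time in s.
With the tool pointing down it reaches from about 0.35 to 0.9 m from the base axis. Payload 19.9 kg.
Tool frame: the origin (TCP) lies midway between the tips of the shut fingers; the grasp point (between the pads) lies 19 mm behind it; z points along the fingers, y is the line along which they close (so a half turn about z gives the same grasp; the last joint's range is limited). The gripper opens to 85 mm and grips with 20 to 120 N. Pads are 22 mm wide; open, the fingers measure 114 mm over their backs; the gripper's body (76 mm by 85 mm) begins 54 mm behind the grasp point. The pads swing forward as they close: fully open they stand 13 mm farther back than shut.
Start: joints at [-1.244, 0.417, -0.01, 1.614, 0.005, 1.111, -0.053], TCP at [0.225, 0.583, 0.231] pointing down, gripper open.
Joint ranges: [-2.81, 2.81], [-0.39, 2.02], [-1.27, 1.25], [0.06, 2.57], [-1.19, 4.33], [0.19, 2], [-2.82, 2.82]. Speed limits (rad/s): [1.89, 1.89, 2.39, 2.39, 3.01, 3.01, 3.01].

### API

Orientations are given as a 3x3 rotation matrix whose columns are the frame's x, y, z axes.
In Python, from cell import * gives the robot as it stands. The module is installed in compiled form; this text tells all that it offers.
- The arm moves only by the tool play_rows, never from a script. Its arguments are lists of equal length, an entry for each row: "slide": the shift along the tool's x, y, z as a fraction of full scale, a list of three; "rotation": the turn, a rotation vector about the tool's x, y, z as a fraction of full scale, a list of three. A call has exactly 8 rows; each row shifts and turns the commanded pose from where the row before left it, along the tool's axes as they then stand; what a row does not reach is not made up. Full scale, the value 1, is 0.15 m for a shift and 90 degrees for a turn. A row lasts 1/8 s, in which the tool goes at most 62.5 mm and 10.7 degrees, less where a joint would pass 70% of its speed; a pose out of reach is approached as far as the arm can. A call with a number of a shift or a turn outside -1 to 1 is refused whole. A call with a gripper value outside its range is refused whole. "hand" is the opening, from -1 (shut) to 1 (fully open), set as the call begins (left out, the last holds). The fingers move at their own pace and stop on an object; "squeeze" is the grip in N (left out, the last holds). Time passes only in rows, so rows that do not move let the fingers close, or fill a call up. It gives the time, the measured TCP pose, the force, the opening and the grip force at its end, in the units of the state.
- state(): the state, without advancing time (a new reading comes with each control period).
- camera(name): name is "side" or "top"; returns the picture (384x512x3 uint8, red, green, blue); there is no depth.
- calibration(name): a dict with "fx", "fy", "cx", "cy" (pixels), "k1" (the pictures are not rectified: a ray, as slopes to the right and down, at radius r is drawn at 1 + k1 r^2 times it, then the intrinsics apply), "origin" and "attitude" of the camera in the world. Camera axes: x right, y down, z forward; pixel columns grow to the right and rows downward; lengths in m; the calibration is good to about 2 mm. A picture is of the moment at which its call begins. calibration takes no time and is no camera call.
- close_job(): hands the job in; it is judged then, once.
The state is a dict: "t": time; "qpos": joint angles; "qvel": joint speeds; "effort": joint torques, N m; "tcp_pos": TCP position; "ee_rot": TCP orientation; "wrist_force": force on the tool from outside, world axes, zero at the start; "torque": the same for the moment, N m; "opening": opening from 0.0 (shut) to 1.0 (fully open); "grasp_force": force on a finger pad.
Only numpy, scipy, OpenCV 4.12 (cv2) and the standard library are available. Lean on these libraries where they do the work, as an engineer would, in place of code of your own. Each camera call takes 0.05 s, during which the arm holds its last target. There are 200 camera calls.

## Working session

There is one attempt and no reset: what is moved stays moved. The work goes in short steps, Python scripts to look and compute and a tool call to move; the robot and the scene stay as the last step left them, time stands still between calls to the robot, and variables do not carry over. Pictures are saved under pics/ and viewed, at most 10 in all, crops included, and the job is handed in when it is done.

Besides the shell and the picture viewer there is one more tool, called after "Request:" by a JSON object that holds its "method" and its "body". play_rows: Moves the arm, as the interface text tells. Its arguments: {"type":"object","properties":{"slide":{"type":"array"},"rotation":{"type":"array"},"hand":{"type":"number"},"squeeze":{"type":"number"}},"required":["slide","rotation"]}

```bash
mkdir -p pics
cat > h.py <<'E'
from cell import *
import numpy as np, cv2
def ray(c,u,v):
    K=np.array([[c['fx'],0,c['cx']],[0,c['fy'],c['cy']],[0,0,1.]])
    p=cv2.undistortPoints(np.array([[[u,v]]],float),K,np.array([c['k1'],0,0,0,0.]))[0,0]
    d=np.array(c['attitude'])@np.array([p[0],p[1],1]); return np.array(c['origin']),d/np.linalg.norm(d)
def onz(c,u,v,z):
    o,d=ray(c,u,v); return o+d*(z-o[2])/d[2]
def two(c1,p1,c2,p2):
    o1,d1=ray(c1,*p1);o2,d2=ray(c2,*p2)
    s=np.linalg.lstsq(np.c_[d1,-d2],o2-o1,rcond=None)[0]
    a,b=o1+s[0]*d1,o2+s[1]*d2; return (a+b)/2,np.linalg.norm(a-b)
def proj(c,P):
    R=np.array(c['attitude']);q=R.T@(np.array(P)-np.array(c['origin']));a,b=q[:2]/q[2];f=1+c['k1']*(a*a+b*b)
    return c['fx']*a*f+c['cx'],c['fy']*b*f+c['cy']
def snap(n,f):
    im=camera(n)[:,:,::-1].copy();cv2.imwrite('pics/'+f+'.png',im);return im
E
python3 - <<'E'
from h import *
for n in('top','side'):
    im=snap(n,n+'0');c=calibration(n);print(n,c['fx'],c['cx'],c['cy'],c['k1'],np.round(c['origin'],3),np.round(c['attitude'],3).tolist())
    cv2.imwrite(f'pics/{n}0b.png',cv2.resize(im,(800,600),interpolation=cv2.INTER_CUBIC))
print(state())
E
```

```text
top 422.7883191653582 254.28779060533446 189.61784158291277 -0.049337661460400084 [0.467 0.013 1.512] [[-0.018, -0.997, 0.069], [-1.0, 0.018, -0.003], [0.002, -0.069, -0.998]]
side 397.879036144602 249.47361760921382 191.03158507623877 -0.0001051013875401852 [ 0.506 -0.837  1.073] [[0.998, -0.05, 0.038], [-0.063, -0.753, 0.655], [-0.004, -0.656, -0.755]]
{'t': 0.1, 'qpos': array([-1.24446841,  0.41792504, -0.01031365,  1.61409563,  0.0046918 ,
        1.11069788, -0.05298879]), 'qvel': array([ 0.00013095, -0.0010094 , -0.00029575, -0.00119455,  0.00012163,
       -0.0012748 , -0.00029624]), 'effort': array([ 3.37779784e-04, -8.65819860e+01,  6.80114161e-01, -4.35631371e+01,
        1.92598882e-02,  4.89577273e-03, -2.02048852e-05]), 'tcp_pos': array([0.22463387, 0.58290958, 0.23072377]), 'ee_rot': array([[-9.33119681e-01,  3.59565787e-01, -3.26231840e-04],
       [ 3.59565927e-01,  9.33119090e-01, -1.05253297e-03],
       [-7.40416878e-05, -1.09944108e-03, -9.99999393e-01]]), 'wrist_force': array([-0.43638296, -0.7013652 , -0.03123683]), 'torque': array([ 0.05067569, -0.0095135 , -0.0243577 ]), 'grasp_force': 0.0, 'opening': 1.0001541155743383}
```

View pics/top0b.png

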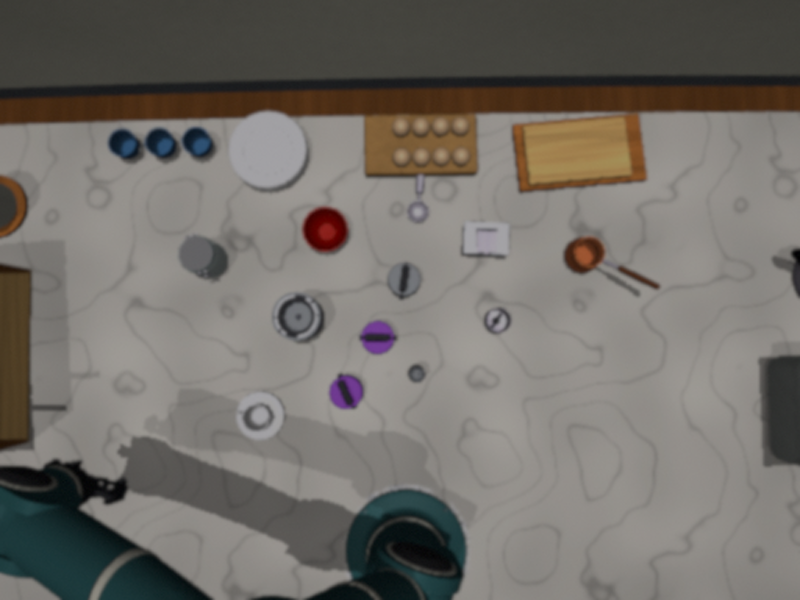

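View pics/side0b.png

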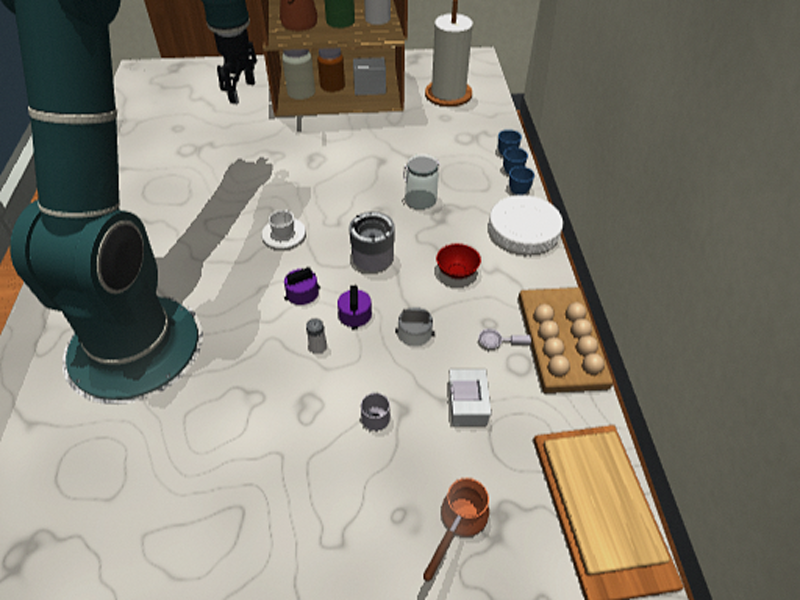

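The side view is sharp and the top view is blurred. Lid candidates in the 800x600 top view are grey (404,280), purple (378,337) and purple (346,391). The grey one with the black bar fits and the purple ones are the look-alikes. The cup is steel at (497,320), not the demitasse on its saucer at (260,415). The grinder is at (298,316). I'll confirm these in an enlarged montage.

Run:
```python
from h import *
t=cv2.imread('pics/top0.png');s=cv2.imread('pics/side0.png')
def crop(im,u,v,h=20): 
    o=im[int(v)-h:int(v)+h,int(u)-h:int(u)+h];return cv2.resize(o,(260,260),interpolation=cv2.INTER_CUBIC)
k=512/800
a=np.hstack([crop(t,u*k,v*k) for u,v in((298,316),(404,280),(497,320))])
b=np.hstack([crop(s,u*k,v*k) for u,v in((372,240),(415,325),(375,411))])
cv2.imwrite('pics/m1.png',np.vstack([a,b]))
print([(int(u*k)-20,int(v*k)-20) for u,v in((298,316),(404,280),(497,320),(372,240),(415,325),(375,411))])
```

```text
[(170, 182), (238, 159), (298, 184), (218, 133), (245, 188), (220, 243)]
```

View pics/m1.png

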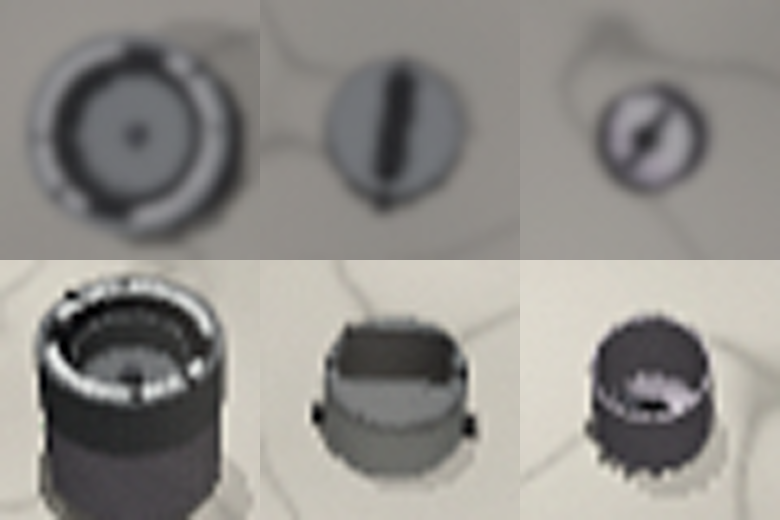

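The montage confirms it: the grey lid has two tabs, seen in the side crop at (318,415) and (468,425). The steel cup has its blade. The grinder collar shows white ledges with dark gaps at about (140,55) and (110,215) in the top crop.

```bash
cat > m.py <<'E'
from h import *
from scipy.optimize import least_squares
ct,cs=calibration('top'),calibration('side')
def circ(P):
    r=least_squares(lambda q:np.hypot(P[:,0]-q[0],P[:,1]-q[1])-q[2],[*P.mean(0)[:2],.04],loss='soft_l1',f_scale=.002).x;return r
def prof(im,c,ctr,z,r,n=72):
    a=np.deg2rad(np.arange(0,360,360/n));uv=np.array([proj(c,[ctr[0]+r*np.cos(t),ctr[1]+r*np.sin(t),z]) for t in a],np.float32)
    g=cv2.cvtColor(im,cv2.COLOR_BGR2GRAY);return cv2.remap(g,uv[:,0],uv[:,1],cv2.INTER_CUBIC).ravel()
E
python3 - <<'E'
from m import *
t=cv2.imread('pics/top0.png');s=cv2.imread('pics/side0.png')
def pts(im,c,u0,v0,h,z,f):
    g=cv2.cvtColor(im,cv2.COLOR_BGR2GRAY)[v0:v0+h,u0:u0+h];m=f(g)
    return np.array([onz(c,u+u0,v+v0,z) for v,u in np.argwhere(m)])
# cup rim+ lid : print gray crops for understanding
for n,im,u,v in(('T',t,298,184),('S',s,220,243)):
    print(n);print(cv2.cvtColor(im,cv2.COLOR_BGR2GRAY)[v+8:v+36:1,u+8:u+34])
# grinder ring bright
for n,im,c,u,v,th in(('T',t,ct,170,182,150),('S',s,cs,218,133,140)):
    g=cv2.cvtColor(im,cv2.COLOR_BGR2GRAY)[v:v+40,u:u+40].astype(int)
    if n=='T':print(g[2:38:2,2:40:2])
    else:print(g[0:26:1,4:38:2])
E
```

```text
T
[[133 129 128 128 130 130 129 127 125 125 125 126 128 130 133 136 137 139
  139 140 140 138 138 138 137 137]
 [131 131 133 136 136 135 133 133 133 132 132 131 132 131 131 132 134 134
  133 135 135 134 136 133 132 132]
 [133 135 139 141 141 140 139 139 139 138 138 138 137 136 135 135 134 132
  132 133 133 132 132 131 130 129]
 [136 140 143 144 144 144 143 143 142 140 139 138 137 134 134 134 134 135
  136 136 136 135 135 134 134 133]
 [139 144 146 146 146 147 145 144 141 137 134 129 122 117 117 123 128 133
  137 140 141 140 139 139 138 137]
 [142 145 147 148 148 146 144 139 132 126 122 116 105  94  92 100 110 122
  133 139 141 142 141 142 141 140]
 [143 146 148 148 146 140 131 125 124 124 122 118 110  94  80  78  87 104
  124 135 140 141 142 143 142 142]
 [142 146 148 147 141 126 113 120 135 142 143 142 134 114  91  77  72  82
  106 124 135 139 142 142 142 142]
 [141 145 146 143 128 108 104 127 149 156 158 154 142 117  98  93  84  73
   81 106 125 136 141 142 143 142]
 [139 142 144 135 114  96 110 137 154 160 157 149 129 103  96 110 111  88
   71  86 111 130 140 143 143 142]
 [139 13
[... 7615 characters left out ...]
198 167  38 106 115 111  85 118 115 118  74 222 106 122 202]
 [204  15 120 220  93 110 111  85  64 116 113 146  62 171  71 125 203]
 [201  15  68 168 184 161 106  68  36 114 142 206  95  94  54 126 204]
 [201  17  33  85 197 202 178 153  81 185 202 198 120  59  58 126 202]
 [199  41  32  41 108 167 196 191  88 214 187 121  71  60  61 125 205]
 [199  61  37  36  43  82 107 142  69 142  83  66  56  58  59 149 207]
 [198  86  34  38  36  37  44  73  74  62  46  53  56  57  57 198 203]
 [199 167  35  38  40  41  38  41  43  43  51  54  56  57  56 219 205]
 [199 202  32  39  39  43  38  43  46  47  49  52  55  59  58 217 202]
 [198 174  38  38  39  41  41  44  46  45  50  55  55  58  66 217 204]]
```

```bash
cat >> m.py <<'E'
def edge(im,c,ctr,z,r0,r1,sgn,angs=range(0,360,5)):
    g=cv2.cvtColor(im,cv2.COLOR_BGR2GRAY).astype(np.float32);rr=np.linspace(r0,r1,50);P=[]
    for a in np.deg2rad(angs):
        uv=np.array([proj(c,[ctr[0]+r*np.cos(a),ctr[1]+r*np.sin(a),z]) for r in rr],np.float32)
        d=np.gradient(cv2.remap(g,uv[:,0],uv[:,1],cv2.INTER_LINEAR).ravel())*sgn
        d=cv2.GaussianBlur(d[None],(9,1),0)[0];i=d.argmax();P.append([ctr[0]+rr[i]*np.cos(a),ctr[1]+rr[i]*np.sin(a)])
    return circ(np.array(P))
def itedge(im,c,u,v,z,r0,r1,sgn):
    q=onz(c,u,v,z)
    for _ in range(4): q=edge(im,c,q,z,r0,r1,sgn)
    return q
E
python3 - <<'E'
from m import *
t=cv2.imread('pics/top0.png');s=cv2.imread('pics/side0.png');np.set_printoptions(precision=4,suppress=True,linewidth=150)
gt=itedge(t,ct,191,202.7,.105,.034,.046,1);gs=itedge(s,cs,238,147,.105,.047,.058,1)
print('grinder T,S',gt,gs, two(ct,proj(ct,[*gt[:2],.105]),cs,proj(cs,[*gs[:2],.105])))
cut=itedge(t,ct,318,205,.054,.022,.036,1);cus=itedge(s,cs,240.5,259,.054,.024,.034,1)
print('cup',cut,cus,two(ct,proj(ct,[*cut[:2],.054]),cs,proj(cs,[*cus[:2],.054])))
lt=itedge(t,ct,259,179,.045,.031,.043,1)
print('lid top',lt)
# bar mask top; tabs
m=cv2.inRange(t[160:200,240:280],(0,0,0),(85,85,85));n,l,st,ce=cv2.connectedComponentsWithStats(m)
i=1+st[1:,4].argmax();pp=np.array([onz(ct,u+240,v+160,.069)[:2] for v,u in np.argwhere(l==i)])
cc,sz,an=cv2.minAreaRect((pp*1000).astype(np.float32));e,V=np.linalg.eigh(np.cov((pp-pp.mean(0)).T))
print('bar',pp.mean(0),cc,sz,an,'yaw',np.rad2deg(np.arctan2(V[1,1],V[0,1])))
o=[245-.0,188];T=[onz(cs,245+(u-260)/6.5,188+(v-260)/6.5,.002)[:2] for u,v in((318,415),(468,427))]
d=T[0]-T[1];print('tabs S',T,np.linalg.norm(d),np.rad2deg(np.arctan2(d[1],d[0])),(T[0]+T[1])/2)
C=(gt[:2]+gs[:2])/2
for r in(.043,):
  print('T',prof(t,ct,gt,.105,r).tolist());print('S',prof(s,cs,gs,.105,r).tolist());print('S49',prof(s,cs,gs,.107,.0465).tolist())
print('spots', {k:onz(ct,u*.64,v*.64,0)[:2] for k,(u,v) in dict(shaker=(416,373),p1=(378,337),p2=(346,391),bowl=(326,230),tin=(486,240),demi=(260,415),jar=(204,258)).items()})
E
```

```text
grinder T,S [0.5279 0.226  0.0393] [0.5262 0.2109 0.0518] (array([0.5276, 0.2284, 0.0888]), np.float64(0.0020944507242362663))
cup [ 0.5124 -0.2103  0.0298] [ 0.5115 -0.2187  0.0279] (array([ 0.5122, -0.212 ,  0.0431]), np.float64(0.0011615310121450978))
lid top [ 0.6073 -0.0071  0.0395]
bar [ 0.6034 -0.0059] (602.3606567382812, -5.949365615844727) (17.860889434814453, 73.58740234375) 79.00187683105469 yaw 170.20158913515758
tabs S [array([ 0.5695, -0.0023]), array([ 0.6472, -0.0154])] 0.07877492004228571 170.4094699913866 [ 0.6083 -0.0088]
T [82, 112, 130, 136, 136, 136, 137, 135, 135, 136, 136, 137, 138, 136, 137, 140, 138, 133, 123, 122, 136, 139, 135, 137, 136, 122, 108, 123, 132, 127, 102, 70, 62, 60, 59, 63, 83, 115, 137, 143, 140, 140, 138, 136, 136, 137, 138, 141, 143, 139, 139, 138, 136, 133, 126, 125, 133, 140, 141, 142, 141, 132, 115, 121, 136, 133, 109, 76, 63, 60, 62, 65]
S [73, 56, 44, 55, 85, 91, 70, 45, 36, 26, 37, 25, 29, 30, 22, 22, 29, 20, 15, 16, 20, 17, 12, 0, 4, 2, 0, 11, 29, 23, 14, 20, 85, 186, 242, 240, 205, 183, 149, 114, 100, 84, 59, 49, 40, 40, 36, 39, 35, 37, 36, 41, 43, 41, 45, 46, 45, 48, 42, 51, 52, 47, 58, 57, 46, 62, 76, 87, 94, 107, 112, 97]
S49 [108, 100, 90, 114, 170, 218, 201, 157, 136, 118, 89, 72, 62, 42, 60, 49, 44, 43, 46, 39, 52, 59, 22, 57, 45, 92, 54, 85, 86, 41, 15, 18, 41, 104, 153, 157, 130, 91, 78, 79, 60, 46, 44, 39, 34, 35, 32, 36, 32, 38, 39, 39, 38, 38, 42, 43, 45, 49, 45, 52, 50, 53, 56, 57, 57, 59, 60, 64, 72, 77, 87, 102]
spots {'shaker': array([ 0.3967, -0.0318]), 'p1': array([0.4801, 0.0535]), 'p2': array([0.3587, 0.1282]), 'bowl': array([0.7292, 0.1699]), 'tin': array([ 0.6995, -0.1997]), 'demi': array([0.3076, 0.3247]), 'jar': array([0.6693, 0.4532])}
```

```bash
cat >> m.py <<'E'
def arc(im,c,ctr,z,R,sgn=1,w=.006,n=6,half=75):
    g=cv2.cvtColor(im,cv2.COLOR_BGR2GRAY).astype(np.float32);q=np.array(ctr[:2],float);o=np.array(c['origin'])
    f=np.arctan2(q[1]-o[1],q[0]-o[0])
    for _ in range(n):
        rr=np.linspace(R-w,R+w,49);P=[]
        for a in f+np.deg2rad(np.arange(-half,half+1,5)):
            uv=np.array([proj(c,[q[0]+r*np.cos(a),q[1]+r*np.sin(a),z]) for r in rr],np.float32)
            d=cv2.GaussianBlur((np.gradient(cv2.remap(g,uv[:,0],uv[:,1],cv2.INTER_LINEAR).ravel())*sgn)[None],(9,1),0)[0]
            P.append(q+rr[d.argmax()]*np.array([np.cos(a),np.sin(a)]))
        P=np.array(P);q=least_squares(lambda x:np.hypot(*(P-x).T)-R,q,loss='soft_l1',f_scale=.001).x
    return q,np.std(np.hypot(*(P-q).T)-R)
E
python3 - <<'E'
from m import *
np.set_printoptions(precision=4,suppress=True,linewidth=150)
t=cv2.imread('pics/top0.png');s=cv2.imread('pics/side0.png')
for n,c0,z,R in(('grinder',(.528,.226),.105,.052),('cup',(.512,-.212),.054,.028),('lid',(.607,-.0075),.045,.037)):
    a,ea=arc(t,ct,c0,z,R);b,eb=arc(s,cs,c0,z,R,w=.008)
    print(n,a,ea,b,eb,two(ct,proj(ct,[*a,z]),cs,proj(cs,[*b,z])))
E
```

```text
grinder [0.528  0.2276] 0.001095751891817426 [0.5268 0.2285] 0.0012748421127056178 (array([0.5274, 0.2274, 0.106 ]), np.float64(0.0011962424916478222))
cup [ 0.513  -0.2125] 0.0006068199542706318 [ 0.512  -0.2184] 0.0007827348869723652 (array([ 0.5127, -0.2137,  0.0463]), np.float64(0.0012641072452749325))
lid [ 0.6111 -0.0085] 0.0015599473351148412 [ 0.6072 -0.0095] 0.0012340142488250743 (array([ 0.6092, -0.0085,  0.0439]), np.float64(0.003881444231948298))
```

Request:
{"method": "play_rows", "body": {"slide": [[-0.24, -0.28, 0], [-0.24, -0.28, 0], [-0.24, -0.28, 0], [-0.24, -0.28, 0], [-0.24, -0.28, 0], [-0.24, -0.28, 0], [-0.24, -0.28, 0], [-0.24, -0.28, 0]], "rotation": [[0, 0, 0], [0, 0, 0], [0, 0, 0], [0, 0, 0], [0, 0, 0], [0, 0, 0], [0, 0, 0], [0, 0, 0]], "hand": 1, "squeeze": 40}}

```text
t: 1.1
tcp_pos: [0.3728, 0.1643, 0.2313]
ee_rot: [[-0.933, 0.359, 0.0], [0.359, 0.933, 0.0], [0.0, 0.0, -1.0]]
wrist_force: [0.4, 1.0, -0.4]
opening: 1.001
grasp_force: 0.0
```

Request:
{"method": "play_rows", "body": {"slide": [[-0.25, -0.29, 0], [-0.25, -0.29, 0], [-0.25, -0.29, 0], [-0.25, -0.29, 0], [-0.25, -0.29, 0], [-0.25, -0.29, 0], [-0.25, -0.29, 0], [0, 0, 0]], "rotation": [[0, 0, 0], [0, 0, 0], [0, 0, 0], [0, 0, 0], [0, 0, 0], [0, 0, 0], [0, 0, 0], [0, 0, -0.11]]}}

```text
t: 2.1
tcp_pos: [0.5079, -0.2164, 0.2307]
ee_rot: [[-0.981, 0.196, -0.001], [0.196, 0.981, -0.002], [0.001, -0.002, -1.0]]
wrist_force: [-1.7, 0.5, 0.5]
opening: 1.001
grasp_force: 0.0
```

```bash
cat > go.py <<'E'
from h import *
import sys
def go(x,y,z,yaw=None):
    s=state();R=np.array(s['ee_rot']);p=np.array(s['tcp_pos']);cy=np.rad2deg(np.arctan2(R[1,1],R[0,1]))
    print('t %.2f p %s yaw(y) %.2f tilt %.2f op %.3f gf %.1f F %s M %s'%(s['t'],np.round(p,4),cy,np.rad2deg(np.arccos(-R[2,2])),s['opening'],s['grasp_force'],np.round(s['wrist_force'],1),np.round(s['torque'],2)))
    print('units',np.round(R.T@(np.array([x,y,z])-p)/.15,3), 'rotz', None if yaw is None else round((cy-yaw)/90,3))
if __name__=='__main__': go(*map(float,sys.argv[1:]))
E
python3 go.py .5127 -.2137 .031 80
```

```text
t 2.10 p [ 0.5079 -0.2164  0.2307] yaw(y) 78.71 tilt 0.15 op 1.001 gf 0.0 F [-1.7  0.5  0.5] M [ 0.08 -0.02  0.  ]
units [-0.029  0.027  1.331] rotz -0.014
```

Request:
{"method": "play_rows", "body": {"slide": [[-0.03, 0.03, 0.1], [0, 0, 0.2], [0, 0, 0.22], [0, 0, 0.22], [0, 0, 0.22], [0, 0, 0.2], [0, 0, 0.12], [0, 0, 0.05]], "rotation": [[0, 0, -0.014], [0, 0, 0], [0, 0, 0], [0, 0, 0], [0, 0, 0], [0, 0, 0], [0, 0, 0], [0, 0, 0]]}}

```text
t: 3.1
tcp_pos: [0.5131, -0.2083, 0.0309]
ee_rot: [[-0.985, 0.173, -0.001], [0.173, 0.985, 0.0], [0.001, 0.0, -1.0]]
wrist_force: [-0.6, -0.1, 0.3]
opening: 1.003
grasp_force: 0.0
```

Request:
{"method": "play_rows", "body": {"slide": [[0, 0, 0], [0, 0, 0], [0, 0, 0], [0, 0, 0], [0, 0, 0], [0, 0, 0], [0, 0, 0], [0, 0, 0]], "rotation": [[0, 0, 0], [0, 0, 0], [0, 0, 0], [0, 0, 0], [0, 0, 0], [0, 0, 0], [0, 0, 0], [0, 0, 0]], "hand": -1}}

```text
t: 4.1
tcp_pos: [0.514, -0.2093, 0.0331]
ee_rot: [[-0.985, 0.173, 0.002], [0.173, 0.985, -0.0], [-0.002, -0.0, -1.0]]
wrist_force: [-2.8, -1.0, 8.8]
opening: 0.636
grasp_force: 40.8
```

```bash
python3 go.py .5127 -.2137 .031 80
python3 - <<'E'
from h import *
s=snap('side','s1');t=snap('top','t1')
u=s[220:300,190:290];v=t[170:240,280:360]
cv2.imwrite('pics/m2.png',np.hstack([cv2.resize(u,(500,400),interpolation=cv2.INTER_CUBIC),cv2.resize(v,(300,400),interpolation=cv2.INTER_CUBIC)]))
E
```

```text
t 4.10 p [ 0.514  -0.2093  0.0331] yaw(y) 80.06 tilt 0.11 op 0.636 gf 40.8 F [-2.8 -1.   8.8] M [-0.03  0.48 -0.08]
units [ 0.004 -0.031  0.014] rotz 0.001
```

View pics/m2.png

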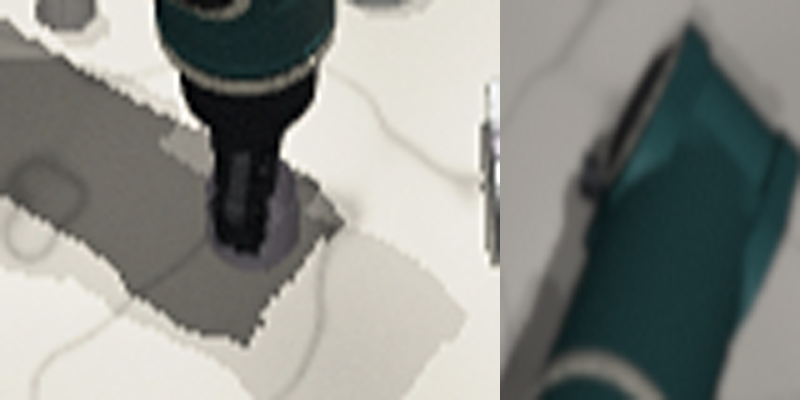

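Run:
```python
from h import *
c=calibration('side');o,d=ray(c,190+238/5,220+252/5)
for y in(-.238,-.244,-.252):
    print(y,o+d*(y-o[1])/d[1])
for P in((.5126,-.218,0),(.512,-.239,.054),(.512,-.239,.033)):
    q=proj(c,P);print((q[0]-190)*5,(q[1]-220)*5)
s=cv2.imread('pics/s1.png');print(cv2.cvtColor(s,cv2.COLOR_BGR2GRAY)[252:276,230:252])
```

```text
-0.238 [ 0.50418501 -0.238       0.02640091]
-0.244 [ 0.50420807 -0.244       0.03689195]
-0.252 [ 0.5042388  -0.252       0.05088001]
251.50747644264698 244.10919655194903
250.17874028345005 228.84337528153765
250.97123303706454 247.09277277987752
[[145 149 143   8  11  16  28  50  49  43  21  19  13  23  17  40  81 167
  245 238 235 234]
 [150 149 121  12  15  15  35  43  43  38  14  15  33  25  16  42  76  76
  207 207 239 235]
 [128 144  93  11  13  15  36  42  45  37  14  17  36  26  18  43  77  68
   93 130 204 204]
 [105 115  67  16  15  16  39  42  44  30  11  13  16  18  18  51  81  70
   66 109 104 104]
 [111  84  64  13  17  16  45  44  40  28  14  13  15  16  17  61  77  71
   60  88  91  82]
 [110  72  66  32  15  21  42  43  44  30  18  18  17  20  18  71  75  72
   66  93 100  95]
 [110  78  65  28  16  26  44  43  45  22  15  16  19  18  31  83  75  70
   63  94 104 101]
 [110  87  53  13  17  32  40  41  38  21  14  18  17  34  68  79  77  69
   67  88 105 100]
 [110  75  31  19  18  41  47  41  38  16  18  13  15  50  92  87  77  69
   74  76 103 103]
 [107  68  37 
[... 681 characters left out ...]
7  14  43  80  84  78  78  73
   67  81 102  99]
 [ 97 103  83  64  61  58  51  12  13  16  12  23  80  86  83  80  77  70
   77  96 100  98]
 [104 107  96  78  76  81  73  39  43  41  30  36  89  86  82  78  76  74
   93 103  97  96]
 [105 107 106  97  80  79  80  74  74  76  66  64  83  83  80  79  82  92
  103 102  99 165]
 [105 104 105 106  98  88  82  83  84  83  83  83  83  78  80  80  97 102
  101  97  95 215]
 [104 105 106 106 105 102  96  90  87  86  85  87  87  79  90  97 102 100
   97  96 164 212]
 [106 104 105 102 105 104 103 103  99  97  97  96  98  89 101 100 100  99
   94 165 212 207]
 [105 104 104 104 104 102 104 103 102 104 102 101 103 102 100  98  99  95
   92 214 207 205]]
```

Request:
{"method": "play_rows", "body": {"slide": [[0, 0, -0.05], [0, 0, -0.12], [0, 0, -0.2], [0, 0, -0.22], [0, 0, -0.2], [0, 0, -0.14], [0, 0, -0.07], [0, 0, 0]], "rotation": [[0, 0, 0], [0, 0, 0], [0, 0, 0], [0, 0, 0], [0, 0, 0], [0, 0, 0], [0, 0, 0], [0, 0, 0]]}}

```text
t: 5.2
tcp_pos: [0.5136, -0.2088, 0.1826]
ee_rot: [[-0.985, 0.172, 0.001], [0.172, 0.985, -0.0], [-0.001, 0.0, -1.0]]
wrist_force: [-0.0, 0.7, -1.8]
opening: 0.632
grasp_force: 42.7
```

```bash
python3 go.py .5284 .2275 .18 80
```

```text
t 5.20 p [ 0.5136 -0.2088  0.1826] yaw(y) 80.09 tilt 0.07 op 0.632 gf 42.7 F [-0.   0.7 -1.8] M [-0.02 -0.01  0.  ]
units [0.403 2.882 0.017] rotz 0.001
```

Request:
{"method": "play_rows", "body": {"slide": [[0.05, 0.28, 0], [0.05, 0.38, 0], [0.05, 0.4, 0], [0.05, 0.4, 0], [0.05, 0.4, 0], [0.05, 0.4, 0], [0.05, 0.38, 0], [0.05, 0.24, 0]], "rotation": [[0, 0, 0], [0, 0, 0], [0, 0, 0], [0, 0, 0], [0, 0, 0], [0, 0, 0], [0, 0, 0], [0, 0, 0]]}}

```text
t: 6.2
tcp_pos: [0.5278, 0.2298, 0.1807]
ee_rot: [[-0.985, 0.17, -0.001], [0.17, 0.985, -0.0], [0.001, -0.001, -1.0]]
wrist_force: [-0.5, 0.3, -1.8]
opening: 0.633
grasp_force: 42.8
```

Request:
{"method": "play_rows", "body": {"slide": [[0, 0, 0.0], [0, 0, 0], [0, 0, 0.0], [0, 0, 0.0], [0, 0, 0.0], [0, 0, 0.0], [0, 0, 0.0], [0, 0, 0]], "rotation": [[0, 0, 0], [0, 0, 0], [0, 0, 0], [0, 0, 0], [0, 0, 0], [0, 0, 0], [0, 0, 0], [0, 0, 0]]}}

```text
t: 7.2
tcp_pos: [0.5286, 0.227, 0.1818]
ee_rot: [[-0.985, 0.172, -0.0], [0.172, 0.985, -0.0], [0.0, -0.0, -1.0]]
wrist_force: [-0.1, 0.4, -1.8]
opening: 0.629
grasp_force: 42.8
```

```bash
python3 go.py .5284 .2275 .104 80
python3 - <<'E'
from h import *
s=snap('side','s2');t=snap('top','t2')
u=s[90:190,190:290];v=t[170:240,155:225]
cv2.imwrite('pics/m3.png',np.hstack([cv2.resize(u,(400,400),interpolation=cv2.INTER_CUBIC),cv2.resize(v,(400,400),interpolation=cv2.INTER_CUBIC)]))
E
```

```text
t 7.20 p [0.5286 0.227  0.1818] yaw(y) 80.09 tilt 0.01 op 0.629 gf 42.8 F [-0.1  0.4 -1.8] M [-0.01 -0.01  0.01]
units [0.002 0.003 0.519] rotz 0.001
```

View pics/m3.png

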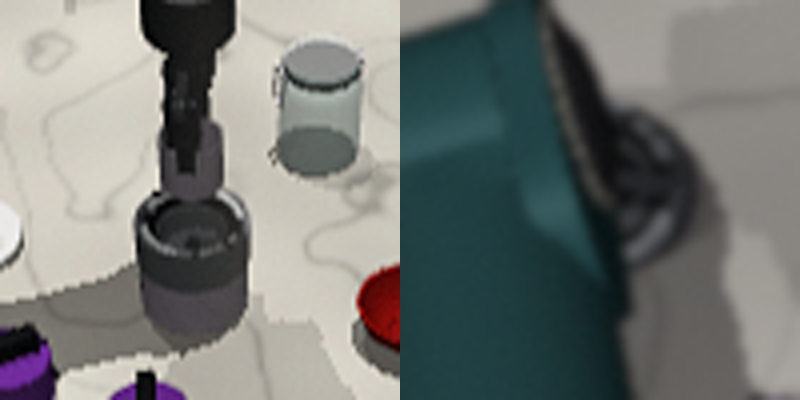

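The cup is centred over the collar: cup columns 160–223 against collar 135–250 in the side crop. I'm lowering it.

Request:
{"method": "play_rows", "body": {"slide": [[0, 0, 0.05], [0, 0, 0.1], [0, 0, 0.1], [0, 0, 0.08], [0, 0, 0.06], [0, 0, 0.04], [0, 0, 0.03], [0, 0, 0.02]], "rotation": [[0, 0, 0], [0, 0, 0], [0, 0, 0], [0, 0, 0], [0, 0, 0], [0, 0, 0], [0, 0, 0], [0, 0, 0]]}}

```text
t: 8.3
tcp_pos: [0.5288, 0.2271, 0.1098]
ee_rot: [[-0.985, 0.172, 0.0], [0.172, 0.985, 0.0], [-0.0, 0.0, -1.0]]
wrist_force: [0.1, 0.7, -1.0]
opening: 0.634
grasp_force: 42.8
```

Request:
{"method": "play_rows", "body": {"slide": [[0, 0, 0.01], [0, 0, 0.01], [0, 0, 0.01], [0, 0, 0.005], [0, 0, 0], [0, 0, 0], [0, 0, 0], [0, 0, 0]], "rotation": [[0, 0, 0], [0, 0, 0], [0, 0, 0], [0, 0, 0], [0, 0, 0], [0, 0, 0], [0, 0, 0], [0, 0, 0]]}}

```text
t: 9.3
tcp_pos: [0.5287, 0.227, 0.1045]
ee_rot: [[-0.985, 0.172, -0.0], [0.172, 0.985, -0.0], [-0.0, -0.0, -1.0]]
wrist_force: [-0.6, -0.3, -1.4]
opening: 0.628
grasp_force: 42.8
```

Request:
{"method": "play_rows", "body": {"slide": [[0, 0, 0.005], [0, 0, 0.005], [0, 0, 0.0], [0, 0, 0.0], [0, 0, 0], [0, 0, 0], [0, 0, 0], [0, 0, 0]], "rotation": [[0, 0, 0], [0, 0, 0], [0, 0, 0], [0, 0, 0], [0, 0, 0], [0, 0, 0], [0, 0, 0], [0, 0, 0]]}}

```text
t: 10.3
tcp_pos: [0.5288, 0.2271, 0.1041]
ee_rot: [[-0.985, 0.172, 0.0], [0.172, 0.985, 0.001], [-0.0, 0.001, -1.0]]
wrist_force: [-8.2, -2.6, 19.1]
opening: 0.634
grasp_force: 44.7
```

Request:
{"method": "play_rows", "body": {"slide": [[0, 0, 0], [0, 0, 0], [0, 0, 0], [0, 0, 0], [0, 0, 0], [0, 0, -0.03], [0, 0, -0.05], [0, 0, -0.1]], "rotation": [[0, 0, 0], [0, 0, 0], [0, 0, 0], [0, 0, 0], [0, 0, 0], [0, 0, 0], [0, 0, 0], [0, 0, 0]], "hand": 1}}

```text
t: 11.3
tcp_pos: [0.5285, 0.2269, 0.1307]
ee_rot: [[-0.985, 0.172, -0.0], [0.172, 0.985, -0.0], [0.0, -0.0, -1.0]]
wrist_force: [0.2, 0.1, 0.3]
opening: 1.001
grasp_force: 0.0
```

Request:
{"method": "play_rows", "body": {"slide": [[0, 0, -0.15], [0, 0, -0.2], [0, 0, -0.15], [0, -0.2, 0], [0, -0.2, 0], [0, -0.2, 0], [0, -0.2, 0], [0, -0.2, 0]], "rotation": [[0, 0, 0], [0, 0, 0], [0, 0, 0], [0, 0, 0], [0, 0, 0], [0, 0, 0], [0, 0, 0], [0, 0, 0]]}}

```text
t: 12.3
tcp_pos: [0.5028, 0.0783, 0.2061]
ee_rot: [[-0.985, 0.172, 0.001], [0.172, 0.985, 0.001], [-0.001, 0.001, -1.0]]
wrist_force: [0.6, -0.3, -0.6]
opening: 0.999
grasp_force: 0.0
```

```bash
python3 go.py .608 -.008 .1 80
python3 - <<'E'
from h import *
s=snap('side','s3');t=snap('top','t3')
u=s[120:220,200:300];v=t[150:220,165:235]
cv2.imwrite('pics/m4.png',np.hstack([cv2.resize(u,(400,400),interpolation=cv2.INTER_CUBIC),cv2.resize(v,(400,400),interpolation=cv2.INTER_CUBIC)]))
E
```

```text
t 12.30 p [0.5028 0.0783 0.2061] yaw(y) 80.08 tilt 0.06 op 0.999 gf 0.0 F [ 0.6 -0.3 -0.6] M [ 0.   -0.01 -0.01]
units [-0.79  -0.446  0.708] rotz 0.001
```

View pics/m4.png

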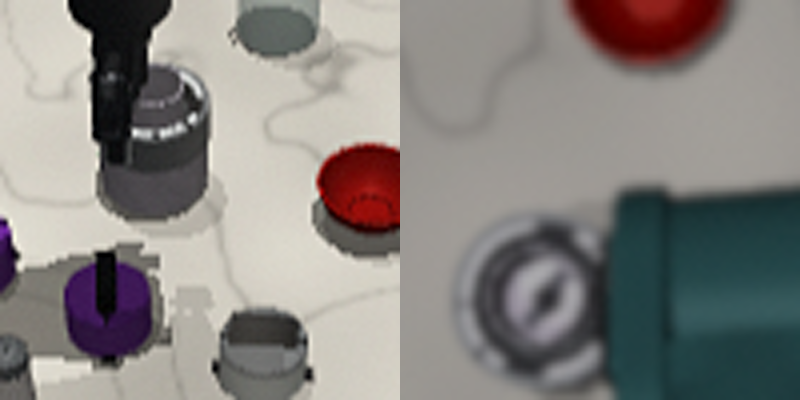

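The cup sits centred in the well, seen in the top crop at about (545,300). Next is the lid.

Request:
{"method": "play_rows", "body": {"slide": [[-0.15, -0.08, 0], [-0.2, -0.12, 0], [-0.2, -0.12, 0], [-0.16, -0.09, 0], [-0.08, -0.04, 0.1], [0, 0, 0.2], [0, 0, 0.15], [0, 0, 0]], "rotation": [[0, 0, 0], [0, 0, 0], [0, 0, 0], [0, 0, 0], [0, 0, 0], [0, 0, 0], [0, 0, 0], [0, 0, 0]]}}

```text
t: 13.4
tcp_pos: [0.6067, -0.0068, 0.1358]
ee_rot: [[-0.985, 0.172, -0.003], [0.172, 0.985, -0.0], [0.003, -0.001, -1.0]]
wrist_force: [-0.1, 0.6, 0.2]
opening: 1.001
grasp_force: 0.0
```

```bash
python3 go.py .608 -.0085 .049 80
```

```text
t 13.40 p [ 0.6067 -0.0068  0.1358] yaw(y) 80.12 tilt 0.19 op 1.001 gf 0.0 F [-0.1  0.6  0.2] M [0.   0.01 0.02]
units [-0.013 -0.009  0.579] rotz 0.001
```

Request:
{"method": "play_rows", "body": {"slide": [[-0.01, -0.01, 0.05], [0, 0, 0.1], [0, 0, 0.12], [0, 0, 0.12], [0, 0, 0.1], [0, 0, 0.06], [0, 0, 0.03], [0, 0, 0]], "rotation": [[0, 0, 0], [0, 0, 0], [0, 0, 0], [0, 0, 0], [0, 0, 0], [0, 0, 0], [0, 0, 0], [0, 0, 0]], "hand": 0}}

```text
t: 14.4
tcp_pos: [0.6092, -0.0095, 0.0505]
ee_rot: [[-0.985, 0.172, -0.0], [0.172, 0.985, -0.0], [-0.0, -0.0, -1.0]]
wrist_force: [-0.4, 0.0, -0.7]
opening: 0.498
grasp_force: 0.0
```

Request:
{"method": "play_rows", "body": {"slide": [[0, 0, 0], [0, 0, 0], [0, 0, 0], [0, 0, 0], [0, 0, 0], [0, 0, 0], [0, 0, 0], [0, 0, 0]], "rotation": [[0, 0, 0], [0, 0, 0], [0, 0, 0], [0, 0, 0], [0, 0, 0], [0, 0, 0], [0, 0, 0], [0, 0, 0]], "hand": -1, "squeeze": 60}}

```text
t: 15.4
tcp_pos: [0.6096, -0.0093, 0.0512]
ee_rot: [[-0.985, 0.172, 0.001], [0.172, 0.985, 0.0], [-0.001, 0.0, -1.0]]
wrist_force: [-0.9, 0.9, 6.2]
opening: 0.169
grasp_force: 59.4
```

```bash
python3 go.py .608 -.0085 .049 80
```

```text
t 15.40 p [ 0.6096 -0.0093  0.0512] yaw(y) 80.09 tilt 0.06 op 0.169 gf 59.4 F [-0.9  0.9  6.2] M [-0.01  0.28 -0.05]
units [0.011 0.004 0.015] rotz 0.001
```

Request:
{"method": "play_rows", "body": {"slide": [[0, 0, -0.04], [0, 0, -0.1], [0, 0, -0.18], [0, 0, -0.22], [0, 0, -0.22], [0, 0, -0.18], [0, 0, -0.1], [0, 0, -0.04]], "rotation": [[0, 0, 0], [0, 0, 0], [0, 0, 0], [0, 0, 0], [0, 0, 0], [0, 0, 0], [0, 0, 0], [0, 0, 0]]}}

```text
t: 16.4
tcp_pos: [0.6093, -0.0093, 0.2134]
ee_rot: [[-0.985, 0.172, 0.001], [0.172, 0.985, 0.0], [-0.001, 0.0, -1.0]]
wrist_force: [-0.3, 0.2, -1.0]
opening: 0.174
grasp_force: 58.6
```

```bash
python3 go.py .5274 .2275 .215 76.5
```

```text
t 16.40 p [ 0.6093 -0.0093  0.2134] yaw(y) 80.09 tilt 0.05 op 0.174 gf 58.6 F [-0.3  0.2 -1. ] M [-0.01  0.04 -0.02]
units [ 0.809  1.461 -0.011] rotz 0.04
```

Request:
{"method": "play_rows", "body": {"slide": [[0.08, 0.14, 0], [0.12, 0.22, 0], [0.14, 0.25, -0.01], [0.14, 0.25, 0], [0.13, 0.24, 0], [0.12, 0.22, 0], [0.08, 0.14, 0], [0, 0, 0]], "rotation": [[0, 0, 0], [0, 0, 0], [0, 0, 0], [0, 0, 0], [0, 0, 0], [0, 0, 0], [0, 0, 0], [0, 0, 0.04]]}}

```text
t: 17.4
tcp_pos: [0.5259, 0.2293, 0.2131]
ee_rot: [[-0.973, 0.232, -0.002], [0.232, 0.973, -0.0], [0.001, -0.001, -1.0]]
wrist_force: [0.4, -0.4, -2.7]
opening: 0.171
grasp_force: 58.6
```

Request:
{"method": "play_rows", "body": {"slide": [[0, 0, 0], [0, 0, 0], [0, 0, 0], [0, 0, 0], [0, 0, 0], [0, 0, 0], [0, 0, 0], [0, 0, 0]], "rotation": [[0, 0, 0], [0, 0, 0], [0, 0, 0], [0, 0, 0], [0, 0, 0], [0, 0, 0], [0, 0, 0], [0, 0, 0]]}}

```text
t: 18.4
tcp_pos: [0.5272, 0.2273, 0.2141]
ee_rot: [[-0.972, 0.234, 0.0], [0.234, 0.972, -0.0], [-0.0, -0.0, -1.0]]
wrist_force: [0.2, -0.5, -1.6]
opening: 0.172
grasp_force: 58.6
```

```bash
python3 go.py .5274 .2275 .146 76.5
python3 - <<'E'
from h import *
s=snap('side','s4');c=calibration('side')
u=s[100:175,190:290];cv2.imwrite('pics/m5.png',cv2.resize(u,(800,600),interpolation=cv2.INTER_CUBIC))
st=state();p=np.array(st['tcp_pos']);R=np.array(st['ee_rot']);f=p-[0,0,.0512]
for k in(-1,0,1):
    P=f+R[:,0]*.043*k+[0,0,.002];q=proj(c,P);print('tab',k,np.round([(q[0]-190)*8,(q[1]-100)*8]))
E
```

```text
t 18.40 p [0.5272 0.2273 0.2141] yaw(y) 76.49 tilt 0.01 op 0.172 gf 58.6 F [ 0.2 -0.5 -1.6] M [-0.05 -0.04  0.03]
units [-0.001  0.002  0.454] rotz -0.0
tab -1 [476. 264.]
tab 0 [379. 253.]
tab 1 [282. 242.]
```

View pics/m5.png

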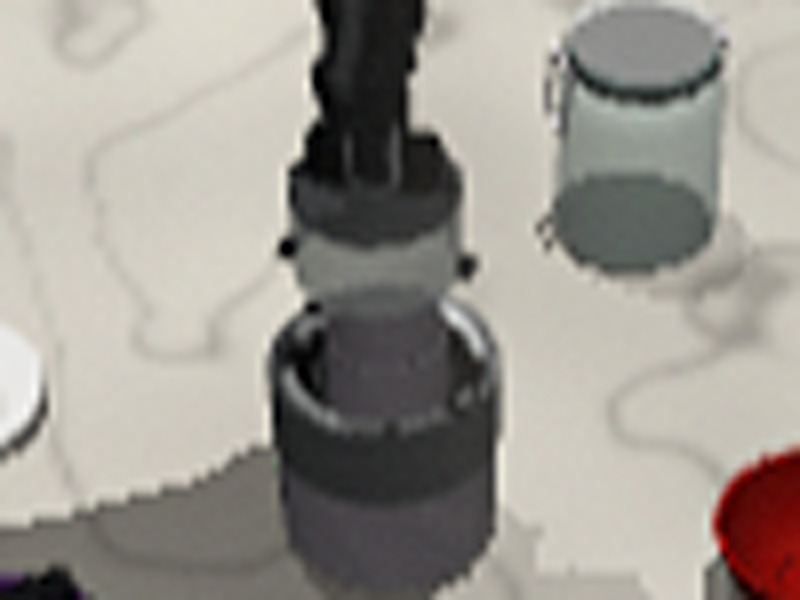

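The lid is held level over the cup with its tabs at (288,247) and (466,266). The collar spans columns 272–498.

Run:
```python
from h import *
c=calibration('side')
for P in((.5274,.2275,.105),(.5274,.2275,.09),(.5272,.2273,.19),(.5272,.2273,.163)):
    q=proj(c,P);print(P,(q[0]-190)*8,(q[1]-100)*8)
s=cv2.imread('pics/s4.png');g=cv2.cvtColor(s,cv2.COLOR_BGR2GRAY).astype(int)
for r in(127,128,129,131,132,133,147,150,153,156):print(r,g[r,222:254].tolist())
```

```text
(0.5274, 0.2275, 0.105) 382.87590655561553 355.0918670396318
(0.5274, 0.2275, 0.09) 383.75303414508517 379.7741845778046
(0.5272, 0.2273, 0.19) 377.18424721632937 207.8102378864263
(0.5272, 0.2273, 0.163) 378.9098169736426 256.17837902976953
127 [207, 207, 209, 210, 128, 61, 47, 51, 43, 46, 44, 45, 45, 48, 49, 51, 51, 51, 53, 53, 54, 58, 56, 62, 83, 134, 199, 193, 191, 192, 192, 193]
128 [207, 211, 209, 207, 126, 86, 58, 54, 41, 44, 47, 47, 50, 51, 48, 54, 54, 53, 55, 55, 54, 51, 68, 93, 89, 135, 198, 192, 194, 192, 191, 193]
129 [208, 211, 211, 152, 84, 82, 93, 97, 73, 49, 46, 46, 46, 53, 52, 52, 52, 50, 55, 52, 80, 95, 105, 116, 95, 135, 200, 194, 193, 194, 194, 194]
131 [212, 214, 153, 0, 18, 103, 121, 121, 123, 127, 123, 116, 105, 99, 99, 114, 119, 118, 117, 128, 124, 121, 121, 120, 109, 107, 154, 176, 195, 196, 195, 194]
132 [212, 208, 178, 141, 109, 116, 118, 120, 122, 124, 128, 127, 129, 129, 128, 128, 127, 127, 123, 124, 121, 119, 117, 116, 116, 65, 46, 112, 197, 195, 195, 195]
133 [210, 201, 201, 214, 178, 109, 118, 122, 120, 122, 127, 126, 126, 129, 126, 127, 123, 120, 121, 119, 116, 114, 116, 115, 115, 48, 26, 104, 194, 193, 192, 195]
147 [209, 142, 51, 102, 136, 38, 0, 44, 34, 57, 62, 63, 65, 70, 72, 72, 71, 73, 71, 73, 72, 72, 70, 66, 53, 39, 40, 40, 76, 97, 134, 210]
150 [206, 188, 20, 44, 64, 109, 123, 89, 48, 53, 61, 64, 66, 68, 70, 72, 73, 71, 76, 73, 73, 70, 75, 64, 38, 82, 77, 56, 54, 50, 123, 211]
153 [202, 210, 40, 33, 37, 38, 39, 46, 61, 94, 90, 87, 78, 80, 81, 81, 49, 55, 86, 82, 78, 63, 56, 53, 54, 54, 56, 54, 54, 51, 124, 212]
156 [103, 110, 92, 29, 36, 36, 40, 38, 40, 41, 40, 40, 41, 40, 41, 47, 44, 46, 46, 47, 51, 51, 50, 52, 53, 55, 55, 55, 54, 57, 220, 209]
```

Request:
{"method": "play_rows", "body": {"slide": [[0, 0, 0.03], [0, 0, 0.06], [0, 0, 0.08], [0, 0, 0.08], [0, 0, 0.06], [0, 0, 0.04], [0, 0, 0.02], [0, 0, 0]], "rotation": [[0, 0, 0], [0, 0, 0], [0, 0, 0], [0, 0, 0], [0, 0, 0], [0, 0, 0], [0, 0, 0], [0, 0, 0]]}}

```text
t: 19.45
tcp_pos: [0.5272, 0.2273, 0.1586]
ee_rot: [[-0.972, 0.234, 0.0], [0.234, 0.972, -0.0], [-0.0, -0.0, -1.0]]
wrist_force: [-0.6, -0.5, -1.2]
opening: 0.17
grasp_force: 58.6
```

Request:
{"method": "play_rows", "body": {"slide": [[0, 0, 0.01], [0, 0, 0.01], [0, 0, 0.01], [0, 0, 0.01], [0, 0, 0.01], [0, 0, 0.01], [0, 0, 0], [0, 0, 0]], "rotation": [[0, 0, 0], [0, 0, 0], [0, 0, 0], [0, 0, 0], [0, 0, 0], [0, 0, 0], [0, 0, 0], [0, 0, 0]]}}

```text
t: 20.45
tcp_pos: [0.5272, 0.2273, 0.1496]
ee_rot: [[-0.972, 0.234, 0.0], [0.234, 0.972, -0.0], [-0.0, -0.0, -1.0]]
wrist_force: [-0.6, -0.3, -0.7]
opening: 0.175
grasp_force: 58.6
```

Request:
{"method": "play_rows", "body": {"slide": [[0, 0, 0.007], [0, 0, 0.007], [0, 0, 0.007], [0, 0, 0.004], [0, 0, 0], [0, 0, 0], [0, 0, 0], [0, 0, 0]], "rotation": [[0, 0, 0], [0, 0, 0], [0, 0, 0], [0, 0, 0], [0, 0, 0], [0, 0, 0], [0, 0, 0], [0, 0, 0]]}}

```text
t: 21.45
tcp_pos: [0.5272, 0.2273, 0.1462]
ee_rot: [[-0.972, 0.234, 0.0], [0.234, 0.972, 0.0], [0.0, 0.0, -1.0]]
wrist_force: [-2.9, -0.1, 7.7]
opening: 0.17
grasp_force: 59.8
```

Request:
{"method": "play_rows", "body": {"slide": [[0, 0, 0], [0, 0, 0], [0, 0, 0], [0, 0, 0], [0, 0, 0], [0, 0, 0], [0, 0, 0], [0, 0, 0]], "rotation": [[0, 0, 0], [0, 0, 0], [0, 0, 0.03], [0, 0, 0.03], [0, 0, 0.04], [0, 0, 0.04], [0, 0, 0.03], [0, 0, 0.03]], "squeeze": 100}}

```text
t: 22.45
tcp_pos: [0.5275, 0.2271, 0.1463]
ee_rot: [[-0.852, 0.524, 0.001], [0.524, 0.852, 0.0], [-0.001, 0.0, -1.0]]
wrist_force: [-1.5, -2.6, 8.0]
opening: 0.163
grasp_force: 98.3
```

```bash
python3 go.py .5272 .2273 .146 40.5
```

```text
t 22.45 p [0.5275 0.2271 0.1463] yaw(y) 58.40 tilt 0.04 op 0.163 gf 98.3 F [-1.5 -2.6  8. ] M [-0.63  0.34  0.23]
units [0.003 0.    0.002] rotz 0.199
```

Request:
{"method": "play_rows", "body": {"slide": [[0, 0, 0], [0, 0, 0], [0, 0, 0], [0, 0, 0], [0, 0, 0], [0, 0, 0], [0, 0, 0], [0, 0, 0]], "rotation": [[0, 0, 0.03], [0, 0, 0.04], [0, 0, 0.04], [0, 0, 0.04], [0, 0, 0.03], [0, 0, 0.02], [0, 0, 0], [0, 0, 0]]}}

```text
t: 23.45
tcp_pos: [0.5275, 0.2268, 0.1464]
ee_rot: [[-0.649, 0.761, 0.0], [0.761, 0.649, -0.0], [-0.0, 0.0, -1.0]]
wrist_force: [-2.7, -3.1, 10.5]
opening: 0.156
grasp_force: 98.5
```

```bash
python3 go.py .5272 .2273 .146 40.5
python3 - <<'E'
from h import *
s=snap('side','s5');t=snap('top','t5')
u=s[100:175,190:265];v=t[165:240,150:225]
cv2.imwrite('pics/m6.png',np.hstack([cv2.resize(u,(400,400),interpolation=cv2.INTER_CUBIC),cv2.resize(v,(400,400),interpolation=cv2.INTER_CUBIC)]))
E
```

```text
t 23.45 p [0.5275 0.2268 0.1464] yaw(y) 40.47 tilt 0.03 op 0.156 gf 98.5 F [-2.7 -3.1 10.5] M [-0.97  0.71  0.18]
units [0.004 0.001 0.002] rotz -0.0
```

View pics/m6.png

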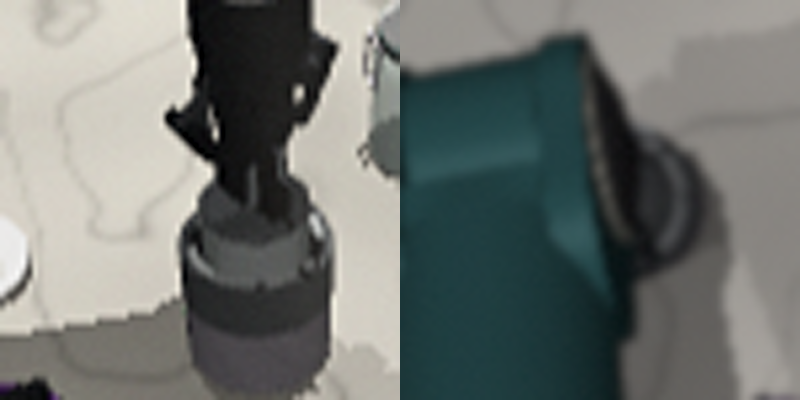

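Run:
```python
from h import *
c=calibration('side')
for a in(-35,-45,-50,-55):
  a=np.deg2rad(a);d=np.array([np.cos(a),np.sin(a)]);n=np.array([-d[1],d[0]])
  o=[]
  for z in(.164,.140):
    for k in(-1,1):
      q=proj(c,[*(np.array([.5275,.2268])+.028*d+.008*k*n),z]);o.append(np.round([(q[0]-190)*5.33+2,(q[1]-100)*5.33+2]).tolist())
  print(np.rad2deg(a),o)
s=cv2.imread('pics/s5.png');print(cv2.cvtColor(s,cv2.COLOR_BGR2GRAY)[128:146,226:252])
```

```text
-35.0 [[285.0, 194.0], [298.0, 180.0], [285.0, 222.0], [298.0, 208.0]]
-45.0 [[279.0, 197.0], [295.0, 185.0], [279.0, 225.0], [296.0, 212.0]]
-50.0 [[275.0, 198.0], [293.0, 187.0], [276.0, 226.0], [294.0, 215.0]]
-55.0 [[271.0, 199.0], [291.0, 189.0], [272.0, 227.0], [292.0, 217.0]]
[[100   0   7  15  12  16  13  18  18  21  22  23  25  28  26  46  68 106
  208 198 196 196 195 195 196 194]
 [186 151  23   5  10  15  21  18  20  20  20  24  23  27  26  33  72  85
  208 200 196 197 194 196 196 196]
 [210 222 156 111  32  13  16  19  17  20  21  34  25  24  27  32  72  56
  208 198 195 194 195 196 196 198]
 [207 217 221 199  78  10  14  17  19  17  31  59  32  28  26  26  73  60
  207 197 193 190 193 192 195 198]
 [208 215 216 225  90   3  12  20  19  19  43  74  29  22  26  26  77  59
  157 181 190 189 191 191 193 196]
 [212 215 219 193  68   4  15  17  18  18  43  73  29  24  25  27  58  60
   57 121 161 191 188 188 192 196]
 [215 217 190 106  57  14  12  16  19  19  40  73  34  24  27  27  33  55
   55  50  89 161 190 188 190 193]
 [219 205  99  53  60  44  20  17  15  20  40  72  41
[... 446 characters left out ...]
25  27  29
   44  59  59  54  71 119 180 197]
 [ 79  66  51  60  63  63  53  56  45  49  47  49  44  41  26  25  31  32
   49  58  56  62 163 146 128 190]
 [ 64  76  47  56  53  53  46  45  47  46  47  47  51  53  37  35  45  40
   39  56  61  73 184 186  93 168]
 [ 42  56  54  50  44  46  45  46  44  46  48  48  50  51  51  47  56  53
   36  57  74  74 127 203 120 129]
 [ 24  31  67  63  54  41  45  48  48  47  52  49  50  53  55  54  55  56
   56  79  82  70  87 185 148  95]
 [ 13  27  66  72  73  56  58  48  51  47  52  54  55  51  48  60  69  75
   79  91  78  76  39 114 119 100]
 [ 37  20  66  69  76  76  78  70  68  68  66  58  62  58  70  80  88  92
   89  87  76  75  39  42  65 102]]
```

Request:
{"method": "play_rows", "body": {"slide": [[0, 0, 0], [0, 0, 0], [0, 0, 0], [0, 0, 0], [0, 0, 0], [0, 0, 0], [0, 0, 0], [0, 0, 0]], "rotation": [[0, 0, 0], [0, 0, 0], [0, 0, 0], [0, 0, 0], [0, 0, 0], [0, 0, 0], [0, 0, 0], [0, 0, 0]]}}

```text
t: 24.55
tcp_pos: [0.5274, 0.2268, 0.1463]
ee_rot: [[-0.649, 0.761, 0.0], [0.761, 0.649, -0.0], [-0.0, 0.0, -1.0]]
wrist_force: [-2.8, -4.7, 10.1]
opening: 0.162
grasp_force: 98.5
```

```bash
python3 -c "
from cell import *
print(close_job())"
```

```text
the job is handed in; nothing more can be done
None
```

I handed the job in at about 24.6 s with the cup in the well, the lid's foot on the deck, and the lid turned 36° clockwise, still gripped at about 98 N; the hand-in gave no verdict.

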